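Pin the busbar joint

TASK

Set the tall ivory ceramic spacer on the upper copper bar of the busbar stand, with its bore over the bar's hole, then drop the long headed pin from the wooden rack down through the spacer and both copper bars until its black head rests fully home on the spacer. Leave the short pin in the rack, and let go of everything at the end.

Things in the scene. Friction and masses are not known exactly. Their poses are not given: they have to be found in the camera images.
- spacer: Tall ivory ceramic spacer: collar 46 mm across, bore 24 mm, 30 mm high, about 90 g, flat on the bench with its bore upright. Origin: centre of its underside, z up. A thin ceramic washer of the same colour (40 mm across, 10 mm high, 16 mm bore, not listed) lies near it and is not wanted.
- long_pin: Long pin, upright in either of two holes (90 mm apart, 35 mm deep) of a wooden rack 170 x 60 x 40 mm. Steel shank 10 mm thick, 74 mm long, chamfered foot; on top a black cylindrical head 38 mm across, 22 mm high; about 100 g. Origin: centre of its foot, z along the pin up to the head (head underside z = 74 mm, top 96 mm). In the rack the foot is 5 mm above the bench.
- joint_hole (a point): Hole centre at the top face of the upper of two copper bars on the fixed busbar stand, 54 mm above the bench; y runs along the bars. Bars 50 x 170 x 6 mm, one above the other, 20 mm gap, each with a 24 mm through hole in line. Screw heads 4 mm high over the ends, 65 mm from the hole. Base plate 48 mm below this point; the seated pin's foot ends 44 mm below it.
- short_pin: Short pin in the other hole of the rack: like the long pin, same black head, but its shank is 44 mm long (66 mm overall), so it stands 30 mm lower. Origin: centre of its foot, z up. To be left alone.
Things that resemble listed ones, but are neither listed nor needed, are in the scene too. Several things look just like the part that bears joint_hole: the one meant starts farthest to the robot's right.

How it is judged:
By the outcome, as a careful person would: the job done as asked, in the order asked, and still so for the second after the job is handed in, with the robot touching nothing.
It also fails if it takes over 64 s, if anything falls off the work surface, if the arm or the gripper's body presses on something with over 40 N, if the wrist force passes 120 N, or if a joint passes its speed limit or range.

ROBOT

A 6-joint arm with a two-finger parallel gripper is mounted at the origin on the work surface. World frame = base frame: x ahead of the robot, y to its left, z up, the work surface at z = 0. Lengths are in mm, angles in rad, forces in N, time in s.
With the tool pointing down it reaches from about 350 to 775 mm from the base axis. Payload 7.3 kg.
Tool frame: the origin (TCP) lies midway between the tips of the shut fingers; the grasp point (between the pads) lies 19 mm behind it; z points along the fingers, y is the line along which they close (so a half turn about z gives the same grasp; the last joint's range is limited). The gripper opens to 92 mm and grips with 3 to 60 N. Pads are 19 mm wide; open, the fingers measure 130 mm over their backs; the gripper's body (75 mm by 190 mm) begins 47 mm behind the grasp point.
Start: joints at [1.016, 0.342, 1.524, -0, 1.275, -0.146], TCP at [208.68, 481.765, 226.741] pointing down, gripper open.
Joint ranges: [-2.53, 2.53], [-0.77, 2.02], [0.04, 2.7], [-1, 4.14], [0.28, 2.66], [-3.11, 3.11]. Speed limits (rad/s): [2.57, 2.57, 3.14, 3.14, 3.14, 3.14].

INTERFACE

Orientations are given as [roll, pitch, yaw] about the fixed x, y, z axes, in that order (R = Rz(yaw) Ry(pitch) Rx(roll)).
In Python, from cell import manip gives the robot as it stands.
- The arm moves only by the tool send_rows, never from a script. Its argument "increments" is a list of rows, each an object with "translation": the shift along the tool's x, y, z normalised to -1 to 1, where 1 is 0.6 m, a list of three; "angular": the turn, a rotation vector about the tool's x, y, z normalised to -1 to 1, where 1 is pi/2 rad, a list of three; "hand": the finger opening in mm, from 0 to 91.8. A call has 1 to 10 rows; each row is the pose to reach, as a shift and turn from the pose commanded when the call began, along the tool's axes at that moment; what a row does not reach only later rows make up. A row lasts 1/12 s, in which the tool goes at most 41.7 mm and 7.16 degrees, less where a joint would pass 70% of its speed; a pose out of reach is approached as far as the arm can. A call with a number of a shift or a turn outside -1 to 1 is refused whole. A call with a gripper value outside its range is refused whole. The fingers move at their own pace and stop on an object; "force" is the grip in N (left out, the last holds). Time passes only in rows, so rows that repeat a pose let the fingers close. It gives the time, the measured TCP pose, the force, the opening and the grip force at its end, in the units of the state.
- manip.get_obs(): the state, without advancing time (a new reading comes with each control period).
- manip.read_camera(name): name is "scene" or "side" or "wrist"; returns the picture (420x560x3 uint8, red, green, blue); there is no depth.
- manip.get_calibration(name): a dict with "camera_matrix" (3x3 intrinsics, pixels), "position" and "orientation" of the camera in the world. Camera axes: x right, y up, looking along -z (the intrinsics and any distortion apply to the point x, -y, -z); pixel columns grow to the right and rows downward; lengths in mm; the calibration is good to about 2 mm. A picture is of the moment at which its call begins: read the wrist's pose just before it. get_calibration takes no time and is no camera call; for the wrist camera it gives the pose at the moment of the call.
- manip.finish_job(): hands the job in; it is judged then, once.
Trained networks look in the newest picture that a camera, given by its name, has taken for a name from the list of things; names that differ only in an ending like _2 or _b are one class to them, and where a whole thing is asked for, a point or a joint stands for the part that bears it (a point fixed in the world has none). Each returns a list of dicts, best first, with "confidence" (0 to 1); they miss things now and then, are a little off and sometimes report something else, mostly with a low value. They report only what shows in the picture. A call takes as long as a camera call. They do not tell look-alikes from the thing itself.
- manip.look_for(name, camera): "position" ([x, y, z] in mm, in world coordinates, good to about 4 mm: the middle of the surface that is visible of it).
- manip.place_of(name, camera): "position" ([x, y, z] in mm, in world coordinates, good to about 4 mm: a listed point, or the origin of a listed thing).
The state is a dict: "t": time; "qpos": joint angles; "joint_vel": joint speeds; "tau": joint torques, N m; "tcp_pos": TCP position; "orientation": TCP orientation; "force": force on the tool from outside, world axes, zero at the start; "moment": the same for the moment, N m; "gripper_width": finger opening in mm; "grasp_force": force on a finger pad.
Only numpy, scipy, OpenCV 4.12 (cv2) and the standard library are available. Lean on these libraries where they do the work, as an engineer would, in place of code of your own. Each camera call takes 0.05 s, during which the arm holds its last target. There are 200 camera calls.

## Working session

There is one attempt and no reset: what is moved stays moved. The work goes in short steps, Python scripts to look and compute and a tool call to move; the robot and the scene stay as the last step left them, time stands still between calls to the robot, and variables do not carry over. Pictures are saved under pics/ and viewed, at most 10 in all, crops included, and the job is handed in when it is done.

Besides the shell and the picture viewer there is one more tool, called after ">>>" as a command line: name --argument value ..., lists and objects as JSON in quotes. send_rows: Moves the arm, as the interface text tells. Scaled input: -1 to 1 covers 0.6 m each way for a shift and pi/2 rad each way for a turn. Its arguments: {"type":"object","properties":{"increments":{"type":"array","items":{"type":"object","properties":{"translation":{"type":"array","items":{"type":"number","minimum":-1,"maximum":1}},"angular":{"type":"array","items":{"type":"number","minimum":-1,"maximum":1}},"hand":{"type":"number"}}}},"force":{"type":"number"}},"required":["increments"]}

```bash
mkdir -p pics; cat > h.py <<'E'
import numpy as np, cv2
from scipy.spatial.transform import Rotation as R
from cell import manip
def snap(cam,fn):
    im=manip.read_camera(cam); cv2.imwrite('pics/'+fn,im[:,:,::-1]); return im
def cal(c):
    d=manip.get_calibration(c); o=np.array(d['orientation'],float)
    Rm=o if o.shape==(3,3) else R.from_euler('xyz',o).as_matrix()
    return np.array(d['camera_matrix']),np.array(d['position'],float),Rm,d
def pt(c,u,v,z):
    K,p,Rm,d=cal(c); r=np.linalg.solve(K,[u,v,1]); r=Rm@(r*[1,-1,-1]); return p+r*(z-p[2])/r[2]
def proj(c,P):
    K,p,Rm,d=cal(c); q=Rm.T@(np.array(P,float)-p)*[1,-1,-1]; q=K@q; return q[:2]/q[2]
def delta(xyz,yaw=None):
    "normalised shift in current tool axes to reach TCP xyz; and yaw info"
    s=manip.get_obs(); Rt=R.from_euler('xyz',s['orientation'])
    return Rt.inv().apply(np.array(xyz)-s['tcp_pos'])/600
E
python3 - <<'E'
from h import *
a=snap('scene','a.png');b=snap('side','b.png')
for c in('scene','side'):
    print(manip.get_calibration(c))
    for n in('spacer','long_pin','short_pin','joint_hole'):
        for d in manip.place_of(n,c): print(c,n,np.round(d['position'],0),d['confidence'],proj(c,d['position']).round())
s=manip.get_obs();print(s)
E
```

```text
{'camera_matrix': array([[474.52815601,   0.        , 278.67055911],
       [  0.        , 474.52815601, 204.72248015],
       [  0.        ,   0.        ,   1.        ]]), 'position': array([1085.40610521, -544.87152097,  834.59271276]), 'orientation': array([ 0.84115819, -0.00611056,  0.76371989])}
scene spacer [587. 310.   4.] 0.65 [363. 197.]
scene long_pin [ 548. -285.    6.] 0.94 [174. 324.]
scene short_pin [ 459. -273.    2.] 0.71 [154. 297.]
scene short_pin [569.  57.  52.] 0.41 [295. 228.]
scene joint_hole [573.  56.  55.] 0.84 [296. 229.]
scene joint_hole [254. 321.  56.] 0.73 [276. 131.]
{'camera_matrix': array([[514.96347893,   0.        , 280.06113743],
       [  0.        , 514.96347893, 209.37354458],
       [  0.        ,   0.        ,   1.        ]]), 'position': array([ 309.94141582, -902.81515719, 1296.62209352]), 'orientation': array([ 0.68552733, -0.01187263, -0.12904042])}
side spacer [582. 310.  -0.] 0.53 [308. 170.]
side long_pin [ 551. -284.   10.] 0.45 [333. 325.]
side short_pin [ 463. -274.    5.] 0.7 [301. 327.]
side joint_hole [254. 315.  55.] 0.86 [212. 166.]
side joint_hole [674. 523.  50.] 0.67 [324. 117.]
side joint_hole [570.  56.  54.] 0.66 [319. 218.]
{'t': 0.5, 'qpos': array([ 1.01600799e+00,  3.42021586e-01,  1.52416065e+00,  5.87761490e-05,
        1.27540470e+00, -1.46022539e-01]), 'joint_vel': array([-4.31384134e-04, -1.12823621e-04, -1.57594336e-03,  1.60290943e-03,
        1.29397016e-04, -2.82949522e-05]), 'tau': array([-1.79361803e-03, -4.30818021e+01, -2.44312370e+01,  7.17641716e-02,
        4.90721385e-02,  4.44139403e-06]), 'tcp_pos': array([208.64494265, 481.75060101, 226.70809097]), 'orientation': array([ 3.14157882e+00, -5.48004162e-05,  2.73280975e+00]), 'force': array([ 0.09707259,  0.03263213, -0.15537213]), 'moment': array([ 0.00538869, -0.02550354, -0.07935792]), 'grasp_force': 0.0, 'gripper_width': 91.56211049472152}
```

View pics/a.png

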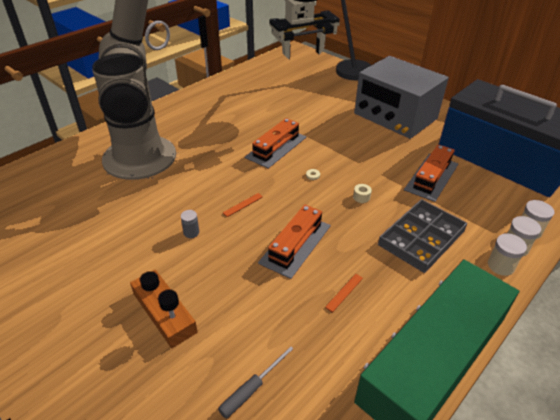

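View pics/b.png

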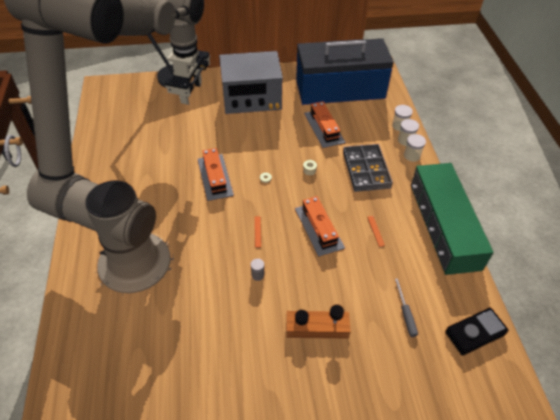

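The candidates for the stand in the scene picture are (297,237), (276,138) and (434,169). The one at (297,237), world about (572,56), has the lowest y, so it is farthest right. The spacer is the taller ring at (363,193), and the washer is at (313,174). The long pin is the raised head at (168,300) with its shank showing, and the short pin is at (149,281).

```bash
python3 - <<'E'
from h import *
a=cv2.imread('pics/a.png')
c=cv2.resize(a[160:350,120:390],None,fx=2.9,fy=2.9,interpolation=cv2.INTER_CUBIC); cv2.imwrite('pics/c.png',c); print(c.shape)
K,p,Rm,d=cal('wrist'); s=manip.get_obs(); Rt=R.from_euler('xyz',s['orientation']).as_matrix()
print(K.round(),(Rt.T@(p-s['tcp_pos'])).round(1),(Rt.T@Rm).round(3))
print(delta([585,310,226]))
E
```

```text
(551, 783, 3)
[[317.   0. 279.]
 [  0. 317. 203.]
 [  0.   0.   1.]] [  83.7   -1.3 -157.2] [[ 0.     0.953  0.303]
 [ 1.    -0.     0.   ]
 [ 0.     0.303 -0.953]]
[-0.68935843 -0.01333473  0.00114219]
```

View pics/c.png

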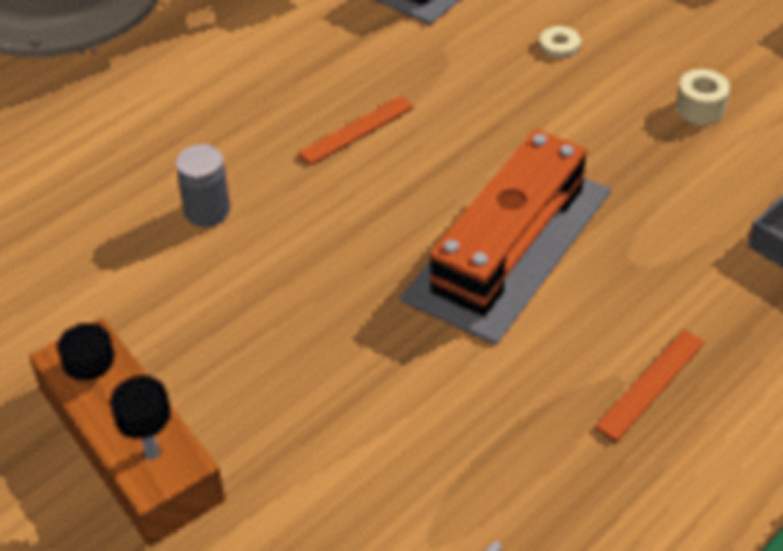

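The crop shows the target stand with its hole at crop (512,198) and a screw pair at each end. The ring at (704,95) is tall, so it is the spacer; the one at (560,41) is flat. The head at (140,405) stands higher with its shank showing, so it is the long pin.

```bash
python3 - <<'E'
from h import *
f=lambda u,v:(u/2.9+120-.3,v/2.9+160-.3)
h=pt('scene',*f(512,198),54);print('hole',h)
n=pt('scene',*f(465,252),58);m=pt('scene',*f(553,145),58);print(n,m,np.linalg.norm(m-n)); 
bar=np.arctan2(m[1]-n[1],m[0]-n[0]);print('bar',bar)
print('spacer top',pt('scene',*f(704,83),30))
l=pt('scene',*f(140,392),101);s=pt('scene',*f(86,340),71);print('pins',l,s,np.linalg.norm((l-s)[:2]),np.arctan2(*(l-s)[1::-1]))
E
```

```text
hole [571.12723364  58.59264785  54.        ]
[587.50623085 -13.60060316  58.        ] [556.02084816 126.20225447  58.        ] 143.30446024091844
bar 1.7923132357381955
spacer top [580.93024837 310.16974351  30.        ]
pins [ 548.21194269 -283.00521648  101.        ] [ 461.44286547 -271.41297759   71.        ] 87.5400066513499 -0.1328122883455204
```

>>> send_rows --increments '[{"translation":[-0.69,-0.013,0],"angular":[0,0,0],"hand":91},{"translation":[-0.69,-0.013,0],"angular":[0,0,0],"hand":91},{"translation":[-0.69,-0.013,0],"angular":[0,0,0],"hand":91},{"translation":[-0.69,-0.013,0],"angular":[0,0,0],"hand":91},{"translation":[-0.69,-0.013,0],"angular":[0,0,0],"hand":91},{"translation":[-0.69,-0.013,0],"angular":[0,0,0],"hand":91},{"translation":[-0.69,-0.013,0],"angular":[0,0,0],"hand":91},{"translation":[-0.69,-0.013,0],"angular":[0,0,0],"hand":91},{"translation":[-0.69,-0.013,0],"angular":[0,0,0],"hand":91},{"translation":[-0.69,-0.013,0],"angular":[0,0,0],"hand":91}]'

```text
t: 1.33
tcp_pos: [587.4, 308.5, 226.7]
orientation: [3.141, 0.0, 2.732]
force: [0.5, 1.4, -0.0]
gripper_width: 91.2
grasp_force: 0.0
```

>>> send_rows --increments '[{"translation":[0,0,0],"angular":[0,0,0.6],"hand":91},{"translation":[0,0,0.1],"angular":[0,0,0.6],"hand":91},{"translation":[0,0,0.1],"angular":[0,0,0.6],"hand":91},{"translation":[0,0,0.1],"angular":[0,0,0.6],"hand":91},{"translation":[0,0,0.1],"angular":[0,0,0.6],"hand":91},{"translation":[0,0,0.1],"angular":[0,0,0.6],"hand":91},{"translation":[0,0,0.1],"angular":[0,0,0.6],"hand":91},{"translation":[0,0,0.1],"angular":[0,0,0.6],"hand":91},{"translation":[0,0,0.1],"angular":[0,0,0.6],"hand":91},{"translation":[0,0,0.1],"angular":[0,0,0.6],"hand":91}]'

```text
t: 2.17
tcp_pos: [585.4, 310.0, 166.6]
orientation: [-3.141, -0.0, 1.793]
force: [0.9, -0.3, 0.2]
gripper_width: 90.8
grasp_force: 0.0
```

```bash
python3 - <<'E'
from h import *
w=snap('wrist','d.png')
for d in manip.place_of('spacer','wrist'): print(np.round(d['position'],1),d['confidence'],proj('wrist',d['position']).round())
for d in manip.place_of('joint_hole','wrist'): print(np.round(d['position'],1),d['confidence'],proj('wrist',d['position']).round())
hsv=cv2.cvtColor(w,cv2.COLOR_RGB2HSV)
m=((hsv[...,1]<110)&(hsv[...,2]>150)).astype(np.uint8)
n,l,st,c=cv2.connectedComponentsWithStats(m)
for i in range(1,n):
    if st[i,4]>150: print(st[i],c[i].round(),pt('wrist',*c[i],30).round(1))
s=manip.get_obs();print(s['t'],s['tcp_pos'],s['orientation'])
E
```

```text
[ 5.837e+02  3.142e+02 -2.000e-01] 0.85 [280. 181.]
[104 154  38  37 879] [123. 172.] [435.1 296.9  30. ]
[ 255  170   45   44 1076] [277. 191.] [581.3 310.2  30. ]
2.3167 [585.47482924 310.02681383 166.73493146] [ 3.14154106e+00 -4.03229449e-05  1.79196802e+00]
```

View pics/d.png

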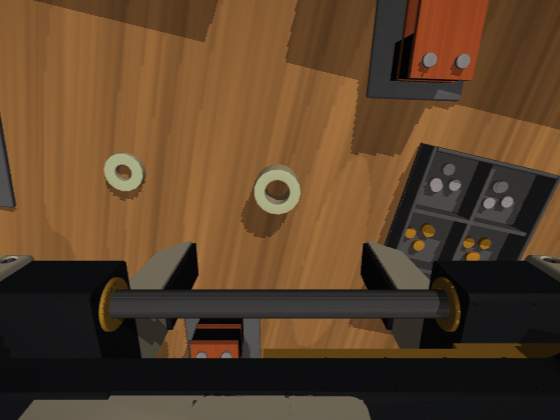

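The wrist view shows the spacer top at (277,191) and the washer at (123,172). The bin at (390+) is clear of the fingers. The spacer at (581,310) agrees with the scene camera, so I descend onto it.

>>> send_rows --increments '[{"translation":[0.002,-0.007,0.05],"angular":[0,0,0],"hand":91},{"translation":[0.002,-0.007,0.12],"angular":[0,0,0],"hand":91},{"translation":[0.002,-0.007,0.19],"angular":[0,0,0],"hand":91},{"translation":[0.002,-0.007,0.24],"angular":[0,0,0],"hand":91},{"translation":[0.002,-0.007,0.268],"angular":[0,0,0],"hand":91},{"translation":[0.002,-0.007,0.268],"angular":[0,0,0],"hand":91}]'

```text
t: 2.82
tcp_pos: [579.6, 309.7, 2.6]
orientation: [-3.137, 0.001, 1.792]
force: [-0.0, -0.4, 1.2]
gripper_width: 91.1
grasp_force: 0.0
```

>>> send_rows --increments '[{"translation":[0,0,0],"angular":[0,0,0],"hand":30},{"translation":[0,0,0],"angular":[0,0,0],"hand":30},{"translation":[0,0,0],"angular":[0,0,0],"hand":30},{"translation":[0,0,0],"angular":[0,0,0],"hand":30},{"translation":[0,0,0],"angular":[0,0,0],"hand":30},{"translation":[0,0,0],"angular":[0,0,0],"hand":30},{"translation":[0,0,0],"angular":[0,0,0],"hand":30},{"translation":[0,0,0],"angular":[0,0,0],"hand":30}]' --force 20

```text
t: 3.48
tcp_pos: [581.4, 310.4, 6.3]
orientation: [3.141, -0.0, 1.79]
force: [0.9, 0.2, 1.1]
gripper_width: 45.2
grasp_force: 20.0
```

>>> send_rows --increments '[{"translation":[0,0,-0.06],"angular":[0,0,0],"hand":30},{"translation":[0,0,-0.12],"angular":[0,0,0],"hand":30},{"translation":[0,0,-0.18],"angular":[0,0,0],"hand":30},{"translation":[-0.04,-0.008,-0.23],"angular":[0,0,0],"hand":30},{"translation":[-0.1,-0.02,-0.24],"angular":[0,0,0],"hand":30},{"translation":[-0.16,-0.033,-0.24],"angular":[0,0,0],"hand":30},{"translation":[-0.22,-0.045,-0.24],"angular":[0,0,0],"hand":30},{"translation":[-0.28,-0.057,-0.24],"angular":[0,0,0],"hand":30}]'

```text
t: 4.15
tcp_pos: [583.9, 137.5, 150.2]
orientation: [3.141, 0.0, 1.791]
force: [0.3, -0.9, -1.8]
gripper_width: 45.2
grasp_force: 20.0
```

>>> send_rows --increments '[{"translation":[-0.06,-0.012,0],"angular":[0,0,0],"hand":30},{"translation":[-0.12,-0.024,0],"angular":[0,0,0],"hand":30},{"translation":[-0.18,-0.036,0],"angular":[0,0,0],"hand":30},{"translation":[-0.23,-0.047,0],"angular":[0,0,0],"hand":30},{"translation":[-0.26,-0.053,0],"angular":[0,0,0],"hand":30},{"translation":[-0.26,-0.053,0],"angular":[0,0,0],"hand":30},{"translation":[-0.26,-0.053,0],"angular":[0,0,0],"hand":30},{"translation":[-0.26,-0.053,0],"angular":[0,0,0],"hand":30}]'

```text
t: 4.82
tcp_pos: [587.0, -19.6, 149.8]
orientation: [-3.141, -0.001, 1.79]
force: [0.0, -0.3, -1.1]
gripper_width: 45.4
grasp_force: 20.0
```

```bash
python3 - <<'E'
from h import *
s=manip.get_obs();print(s['t'],s['tcp_pos'],s['orientation'],s['gripper_width'])
w=snap('wrist','e.png')
for d in manip.place_of('joint_hole','wrist'): print(np.round(d['position'],1),d['confidence'],proj('wrist',d['position']).round())
print(proj('wrist',[571.1,58.6,54]))
E
```

```text
4.8167 [587.04813208 -19.61326606 149.78734953] [-3.14132469e+00 -7.04995355e-04  1.79036914e+00] 45.355087956276584
[568.9  58.4  54.4] 0.56 [281. 106.]
[283.46458489 106.87067949]
```

View pics/e.png

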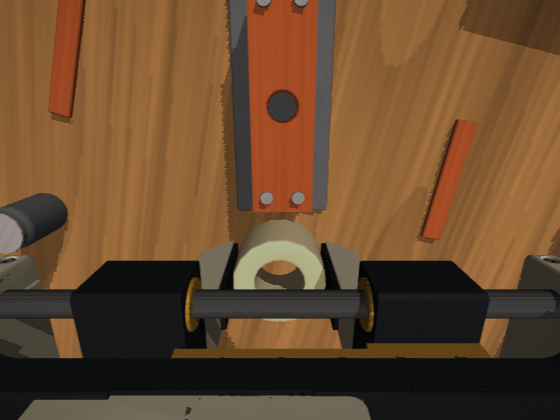

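The hole centre is at (282.5,106) in the wrist view, about (570.6,59.0) at z 54, which matches the scene estimate. The spacer is held upright. Next I move over the hole and lower it.

>>> send_rows --increments '[{"translation":[0.05,0.002,0],"angular":[0,0,0],"hand":30},{"translation":[0.1,0.002,0.02],"angular":[0,0,0],"hand":30},{"translation":[0.134,0.002,0.06],"angular":[0,0,0],"hand":30},{"translation":[0.134,0.002,0.1],"angular":[0,0,0],"hand":30},{"translation":[0.134,0.002,0.13],"angular":[0,0,0],"hand":30},{"translation":[0.134,0.002,0.14],"angular":[0,0,0],"hand":30},{"translation":[0.134,0.002,0.145],"angular":[0,0,0],"hand":30},{"translation":[0.134,0.002,0.145],"angular":[0,0,0],"hand":30},{"translation":[0.134,0.002,0.145],"angular":[0,0,0],"hand":30}]'

```text
t: 5.67
tcp_pos: [571.7, 58.5, 64.0]
orientation: [3.14, 0.0, 1.79]
force: [0.4, -0.6, -0.5]
gripper_width: 45.4
grasp_force: 20.0
```

```bash
python3 - <<'E'
from h import *
s=manip.get_obs();print(s['t'],s['tcp_pos'],s['force'],delta([570.6,59,60.3])*600)
E
```

```text
5.6667 [571.71816729  58.53998797  63.97962556] [ 0.44939609 -0.58702992 -0.50951426] [ 0.6939283  -0.99792827  3.67752038]
```

>>> send_rows --increments '[{"translation":[0.001,-0.0015,0.002],"angular":[0,0,0],"hand":30},{"translation":[0.001,-0.0015,0.004],"angular":[0,0,0],"hand":30},{"translation":[0.001,-0.0015,0.005],"angular":[0,0,0],"hand":30},{"translation":[0.001,-0.0015,0.005],"angular":[0,0,0],"hand":30},{"translation":[0.001,-0.0015,0.005],"angular":[0,0,0],"hand":30}]'

```text
t: 6.08
tcp_pos: [570.1, 58.7, 60.2]
orientation: [3.141, 0.0, 1.79]
force: [-1.4, -0.2, 0.6]
gripper_width: 44.8
grasp_force: 20.0
```

>>> send_rows --increments '[{"translation":[0,0,0.001],"angular":[0,0,0],"hand":30},{"translation":[0,0,0.0015],"angular":[0,0,0],"hand":30},{"translation":[0,0,0.0015],"angular":[0,0,0],"hand":30}]'

```text
t: 6.33
tcp_pos: [570.1, 58.7, 60.2]
orientation: [3.141, 0.0, 1.79]
force: [-3.1, -1.3, 6.9]
gripper_width: 45.1
grasp_force: 20.0
```

>>> send_rows --increments '[{"translation":[0,0,0],"angular":[0,0,0],"hand":75},{"translation":[0,0,0],"angular":[0,0,0],"hand":75},{"translation":[0,0,0],"angular":[0,0,0],"hand":75},{"translation":[0,0,0],"angular":[0,0,0],"hand":75},{"translation":[0,0,-0.03],"angular":[0,0,0],"hand":75},{"translation":[0,0,-0.09],"angular":[0,0,0],"hand":75},{"translation":[-0.04,0,-0.15],"angular":[0,0,0],"hand":75},{"translation":[-0.1,0,-0.15],"angular":[0,0,0],"hand":75},{"translation":[-0.14,0,-0.15],"angular":[0,0,0],"hand":75},{"translation":[-0.14,0,-0.15],"angular":[0,0,0],"hand":75}]'

```text
t: 7.17
tcp_pos: [589.5, -27.5, 149.7]
orientation: [3.139, 0.002, 1.787]
force: [-0.1, 0.1, 0.2]
gripper_width: 74.8
grasp_force: 0.0
```

```bash
python3 - <<'E'
from h import *
s=manip.get_obs();print(s['t'],s['tcp_pos'],s['orientation'],s['gripper_width'])
w=snap('wrist','f.png')
for d in manip.place_of('spacer','wrist'): print(np.round(d['position'],1),d['confidence'])
print(proj('wrist',[570.6,59,54]),proj('wrist',[570.6,59,84]))
for n in ('long_pin','short_pin'):
  for c in('scene','side'):
    manip.read_camera(c)
    for d in manip.place_of(n,c): print(c,n,np.round(d['position'],0),d['confidence'])
cv2.imwrite('pics/f2.png',cv2.resize(cv2.imread('pics/f.png')[30:180,180:380],None,fx=4,fy=4,interpolation=cv2.INTER_CUBIC))
E
```

```text
7.1667 [589.47128539 -27.45254584 149.73227446] [3.13948841e+00 2.41309839e-03 1.78684904e+00] 74.808027860765
[572.3  60.8  51.8] 0.72
[282.89099712  99.36028872] [283.39658799  98.84529351]
scene long_pin [ 550. -286.    7.] 0.78
side long_pin [ 556. -287.    5.] 0.76
scene short_pin [ 460. -275.    3.] 0.72
side short_pin [ 462. -271.    4.] 0.77
```

View pics/f2.png

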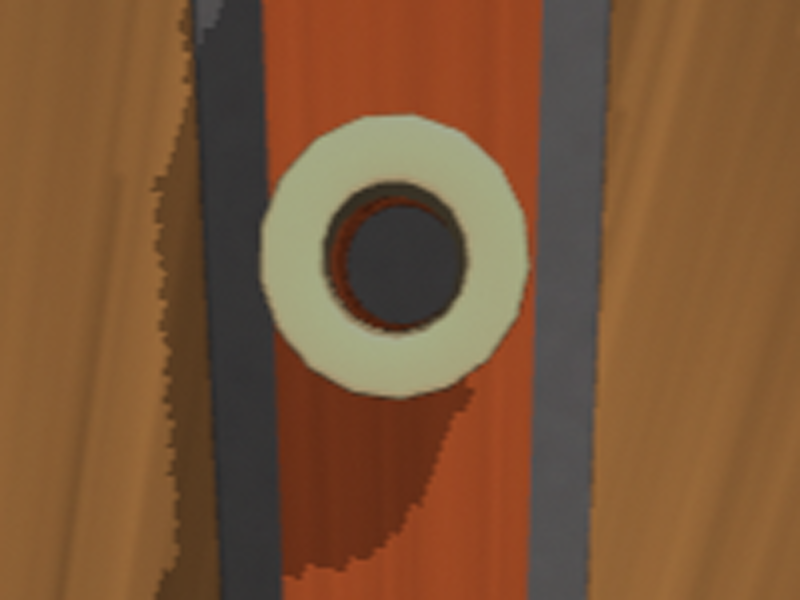

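The bore sits over the hole: bore at crop (396,256), hole disc at (403,264), about 2 mm apart and fully open through. Next is the long pin, with the fingers turned to close across the rack.

>>> send_rows --increments '[{"translation":[-0.05,-0.02,-0.06],"angular":[0,0,-0.08],"hand":70},{"translation":[-0.1,-0.04,-0.067],"angular":[0,0,-0.16],"hand":70},{"translation":[-0.15,-0.06,-0.067],"angular":[0,0,-0.24],"hand":70},{"translation":[-0.2,-0.08,-0.067],"angular":[0,0,-0.32],"hand":70},{"translation":[-0.25,-0.1,-0.067],"angular":[0,0,-0.4],"hand":70},{"translation":[-0.3,-0.12,-0.067],"angular":[0,0,-0.48],"hand":70},{"translation":[-0.35,-0.14,-0.067],"angular":[0,0,-0.56],"hand":70},{"translation":[-0.403,-0.158,-0.067],"angular":[0,0,-0.64],"hand":70},{"translation":[-0.403,-0.158,-0.067],"angular":[0,0,-0.72],"hand":70},{"translation":[-0.403,-0.158,-0.067],"angular":[0,0,-0.778],"hand":70}]'

```text
t: 8.5
tcp_pos: [547.8, -281.8, 188.8]
orientation: [3.142, -0.0, 3.016]
force: [0.6, 0.5, -0.3]
gripper_width: 70.3
grasp_force: 0.0
```

>>> send_rows --increments '[{"translation":[0,0,0],"angular":[0,0,0],"hand":70},{"translation":[0,0,0],"angular":[0,0,0],"hand":70}]'

```text
t: 8.67
tcp_pos: [548.3, -279.5, 189.1]
orientation: [3.141, -0.0, 3.009]
force: [-0.7, 0.4, 0.1]
gripper_width: 70.2
grasp_force: 0.0
```

```bash
python3 - <<'E'
from h import *
s=manip.get_obs();print(s['t'],s['tcp_pos'],s['orientation'],s['gripper_width'])
w=snap('wrist','g.png')
for n in ('long_pin','short_pin'):
    for d in manip.place_of(n,'wrist'): print(n,np.round(d['position'],1),d['confidence'],proj('wrist',d['position']))
for P in ([548.2,-283,101],[461.4,-271.4,71]): print(proj('wrist',P))
g=cv2.cvtColor(w,cv2.COLOR_RGB2GRAY)[:240]
n,l,st,c=cv2.connectedComponentsWithStats((g<40).astype(np.uint8))
for i in range(1,n):
    if st[i,4]>300: print(st[i],c[i].round(1),pt('wrist',*c[i],101).round(1),pt('wrist',*c[i],71).round(1))
E
```

```text
8.6667 [ 548.32199625 -279.5355063   189.09836581] [ 3.14131993e+00 -1.90781047e-04  3.00949154e+00] 70.21285719424223
long_pin [ 554.1 -288.2    4.5] 0.97 [272.60104872 188.31756229]
short_pin [ 461.6 -272.6    6.7] 0.83 [275.3471142   99.91010765]
[275.54287301 210.80480664]
[275.84815375  98.73482639]
[ 251   74   45   47 1660] [272.9  96.9] [ 460.3 -273.2  101. ] [ 459.7 -273.7   71. ]
[ 510  158   50   65 1889] [532.3 184.8] [553.1 -76.9 101. ] [563.8 -53.4  71. ]
[ 250  185   45   48 1712] [272.4 208.5] [ 545.9 -285.3  101. ] [ 555.7 -287.3   71. ]
```

View pics/g.png

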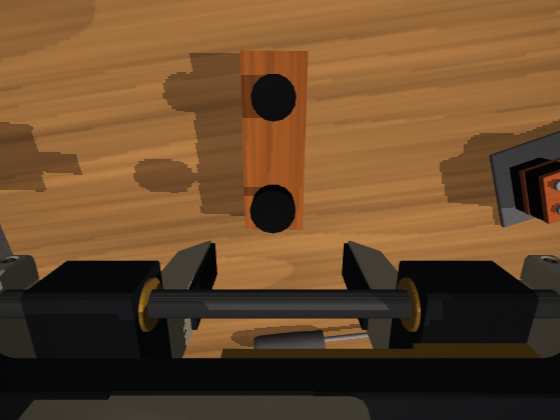

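The wrist view shows the short pin's head at (273,97) and the long pin's head at (272,208), about 90 mm apart on the rack axis. The detached shadow and the scene crop both show the near one is the tall pin. I grip the head with the tips just above its underside, because the spacer (46 mm) is wider than the head (38 mm).

>>> send_rows --increments '[{"translation":[0,-0.008,0.03],"angular":[0,0,0],"hand":70},{"translation":[0,-0.008,0.08],"angular":[0,0,0],"hand":70},{"translation":[0,-0.008,0.13],"angular":[0,0,0],"hand":70},{"translation":[0,-0.008,0.165],"angular":[0,0,0],"hand":70},{"translation":[0,-0.008,0.178],"angular":[0,0,0],"hand":70},{"translation":[0,-0.008,0.178],"angular":[0,0,0],"hand":70},{"translation":[0,-0.008,0.178],"angular":[0,0,0],"hand":70}]'

```text
t: 9.4
tcp_pos: [548.3, -284.6, 83.2]
orientation: [-3.141, 0.001, 3.012]
force: [0.5, -0.8, 0.5]
gripper_width: 70.2
grasp_force: 0.0
```

>>> send_rows --increments '[{"translation":[0,0,0],"angular":[0,0,0],"hand":25},{"translation":[0,0,0],"angular":[0,0,0],"hand":25},{"translation":[0,0,0],"angular":[0,0,0],"hand":25},{"translation":[0,0,0],"angular":[0,0,0],"hand":25},{"translation":[0,0,0],"angular":[0,0,0],"hand":25},{"translation":[0,0,0],"angular":[0,0,0],"hand":25},{"translation":[0,0,0],"angular":[0,0,0],"hand":25},{"translation":[0,0,0],"angular":[0,0,0],"hand":25}]' --force 25

```text
t: 10.07
tcp_pos: [548.0, -284.7, 82.9]
orientation: [-3.141, 0.001, 3.012]
force: [0.0, -0.5, 3.0]
gripper_width: 37.5
grasp_force: 25.0
```

>>> send_rows --increments '[{"translation":[0,0,-0.02],"angular":[0,0,0],"hand":25},{"translation":[0,0,-0.06],"angular":[0,0,0],"hand":25},{"translation":[0,0,-0.1],"angular":[0,0,0],"hand":25},{"translation":[0,0,-0.15],"angular":[0,0,0],"hand":25},{"translation":[0,0,-0.19],"angular":[0,0,0],"hand":25},{"translation":[0.002,0.03,-0.2],"angular":[0,0,0],"hand":25},{"translation":[0.005,0.08,-0.2],"angular":[0,0,0],"hand":25},{"translation":[0.009,0.14,-0.2],"angular":[0,0,0],"hand":25},{"translation":[0.013,0.2,-0.2],"angular":[0,0,0],"hand":25},{"translation":[0.017,0.26,-0.2],"angular":[0,0,0],"hand":25}]'

```text
t: 10.9
tcp_pos: [557.2, -127.1, 202.0]
orientation: [3.141, -0.001, 3.012]
force: [0.3, -0.6, -0.6]
gripper_width: 37.2
grasp_force: 25.0
```

>>> send_rows --increments '[{"translation":[0.004,0.06,0],"angular":[0,0,0],"hand":25},{"translation":[0.008,0.12,0],"angular":[0,0,0],"hand":25},{"translation":[0.012,0.18,0],"angular":[0,0,0],"hand":25},{"translation":[0.016,0.24,0],"angular":[0,0,0],"hand":25},{"translation":[0.018,0.28,0],"angular":[0,0,0],"hand":25},{"translation":[0.02,0.305,0],"angular":[0,0,0],"hand":25},{"translation":[0.02,0.313,0],"angular":[0,0,0],"hand":25},{"translation":[0.02,0.313,0],"angular":[0,0,0],"hand":25},{"translation":[0.02,0.313,0],"angular":[0,0,0],"hand":25}]'

```text
t: 11.65
tcp_pos: [569.8, 58.6, 202.1]
orientation: [-3.141, -0.001, 3.012]
force: [0.3, 0.3, -1.0]
gripper_width: 37.2
grasp_force: 25.0
```

```bash
python3 - <<'E'
from h import *
s=manip.get_obs();print(s['t'],s['tcp_pos'],s['orientation'],s['force'],s['gripper_width'],delta([570.9,58.8,170]))
w=snap('wrist','i.png')
E
```

```text
11.65 [569.84103379  58.57518698 202.10765512] [-3.14104926e+00 -5.81232835e-04  3.01248774e+00] [ 0.27227638  0.27081197 -1.04877029] 37.22643327630197 [-0.00173312  0.00062788  0.05351143]
```

View pics/i.png

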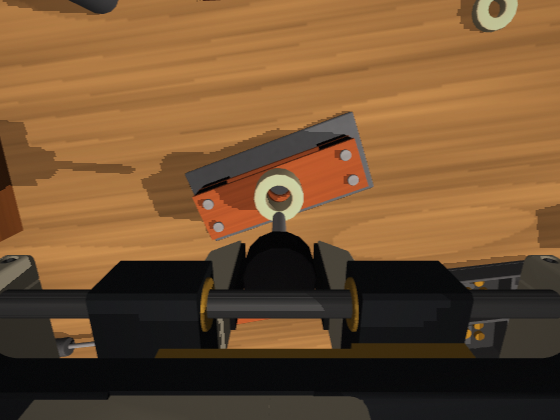

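The wrist view shows the shank at (279,215) hanging upright in line with the bore at (279,195). I lower it in stages.

>>> send_rows --increments '[{"translation":[-0.0015,0.0005,0.02],"angular":[0,0,0],"hand":25},{"translation":[-0.0015,0.0005,0.05],"angular":[0,0,0],"hand":25},{"translation":[-0.0015,0.0005,0.07],"angular":[0,0,0],"hand":25},{"translation":[-0.0015,0.0005,0.085],"angular":[0,0,0],"hand":25},{"translation":[-0.0015,0.0005,0.1],"angular":[0,0,0],"hand":25},{"translation":[-0.0015,0.0005,0.1],"angular":[0,0,0],"hand":25}]'

```text
t: 12.2
tcp_pos: [570.1, 58.6, 140.7]
orientation: [-3.141, -0.003, 3.011]
force: [0.1, 0.2, -1.4]
gripper_width: 37.5
grasp_force: 25.0
```

>>> send_rows --increments '[{"translation":[0,0,0.015],"angular":[0,0,0],"hand":25},{"translation":[0,0,0.03],"angular":[0,0,0],"hand":25},{"translation":[0,0,0.045],"angular":[0,0,0],"hand":25},{"translation":[0,0,0.06],"angular":[0,0,0],"hand":25},{"translation":[0,0,0.072],"angular":[0,0,0],"hand":25},{"translation":[0,0,0.08],"angular":[0,0,0],"hand":25},{"translation":[0,0,0.084],"angular":[0,0,0],"hand":25},{"translation":[0,0,0.084],"angular":[0,0,0],"hand":25},{"translation":[0,0,0.084],"angular":[0,0,0],"hand":25}]'

```text
t: 12.95
tcp_pos: [571.1, 59.5, 92.2]
orientation: [3.141, 0.0, 3.012]
force: [0.2, 0.3, -1.4]
gripper_width: 37.5
grasp_force: 25.0
```

>>> send_rows --increments '[{"translation":[0,0,0.003],"angular":[0,0,0],"hand":25},{"translation":[0,0,0.006],"angular":[0,0,0],"hand":25},{"translation":[0,0,0.007],"angular":[0,0,0],"hand":25},{"translation":[0,0,0.0075],"angular":[0,0,0],"hand":25},{"translation":[0,0,0.0075],"angular":[0,0,0],"hand":25}]'

```text
t: 13.37
tcp_pos: [571.0, 59.4, 87.9]
orientation: [3.141, 0.0, 3.012]
force: [-0.5, -0.2, 1.2]
gripper_width: 37.1
grasp_force: 25.0
```

Contact is at the expected height of 87.9. I release and rise.

>>> send_rows --increments '[{"translation":[0,0,0],"angular":[0,0,0],"hand":70},{"translation":[0,0,0],"angular":[0,0,0],"hand":70},{"translation":[0,0,0],"angular":[0,0,0],"hand":70},{"translation":[0,0,0],"angular":[0,0,0],"hand":70},{"translation":[0,0,0],"angular":[0,0,0],"hand":70},{"translation":[0,0,-0.03],"angular":[0,0,0],"hand":70},{"translation":[0,0,-0.08],"angular":[0,0,0],"hand":70},{"translation":[0,0,-0.13],"angular":[0,0,0],"hand":70},{"translation":[0,0,-0.18],"angular":[0,0,0],"hand":70},{"translation":[-0.04,0,-0.2],"angular":[0,0,0],"hand":70}]'

```text
t: 14.2
tcp_pos: [593.9, 57.0, 212.5]
orientation: [3.141, 0.004, 3.013]
force: [2.0, 0.1, 1.0]
gripper_width: 70.2
grasp_force: 0.0
```

>>> send_rows --increments '[{"translation":[0,0.06,0],"angular":[0,0,0],"hand":70},{"translation":[0,0.12,0],"angular":[0,0,0],"hand":70},{"translation":[0,0.18,0],"angular":[0,0,0],"hand":70},{"translation":[0,0.24,0],"angular":[0,0,0],"hand":70},{"translation":[0,0.28,0],"angular":[0,0,0],"hand":70},{"translation":[0,0.28,0],"angular":[0,0,0],"hand":70}]'

```text
t: 14.7
tcp_pos: [615.9, 227.9, 206.9]
orientation: [3.14, -0.0, 3.017]
force: [-0.4, -0.4, -1.0]
gripper_width: 70.2
grasp_force: 0.0
```

```bash
python3 - <<'E'
from h import *
s=manip.get_obs();print(s['t'],s['tcp_pos'],s['force'],s['gripper_width'])
a=snap('scene','j.png')
for n in('long_pin','short_pin','spacer'):
    for d in manip.place_of(n,'scene'): print(n,np.round(d['position'],1),d['confidence'])
cv2.imwrite('pics/k.png',cv2.resize(cv2.imread('pics/j.png')[160:350,120:390],None,fx=2.9,fy=2.9,interpolation=cv2.INTER_CUBIC))
E
```

```text
14.7 [615.92715606 227.92338232 206.94016417] [-0.44512063 -0.39550998 -1.00117209] 70.21009329817744
long_pin [573.6  56.4  56.5] 0.68
short_pin [ 460.1 -270.6    1.6] 0.83
spacer [574.   56.9  56.3] 0.66
```

View pics/k.png

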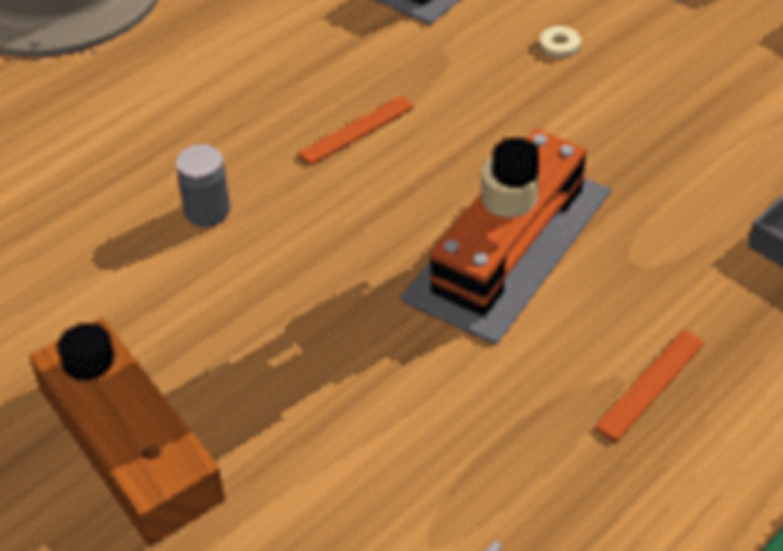

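The crop shows the head on the spacer at (515,162), the long pin's rack hole empty at (150,453), and the short pin still in place. I check the head position numerically before handing in.

```bash
python3 - <<'E'
from h import *
w=cv2.imread('pics/j.png'); g=w.max(2)[195:232,282:318]
n,l,st,c=cv2.connectedComponentsWithStats((g<45).astype(np.uint8))
for i in range(1,n):
    if st[i,4]>60: print(st[i]+[282,195,0,0,0],c[i]+[282,195])
def outline(x,y,z0,z1,r):
    P=[proj('scene',[x+r*np.cos(t),y+r*np.sin(t),z]) for z in(z0,z1) for t in np.arange(0,6.3,.1)]
    return np.min(P,0).round(1),np.max(P,0).round(1)
for X in ((570.5,59),(571,59.4),(573,58),):
    print(X,'head',outline(*X,84,106,19),'spacer',outline(*X,54,84,23))
E
```

```text
[290 208  15  16 203] [297.31527094 215.61576355]
(570.5, 59) head (array([288.3, 205.8]), array([305.3, 224.2])) spacer (array([286.3, 211.7]), array([306.6, 234.8]))
(571, 59.4) head (array([288.6, 205.8]), array([305.5, 224.2])) spacer (array([286.6, 211.7]), array([306.9, 234.8]))
(573, 58) head (array([288.8, 206.5]), array([305.8, 225. ])) spacer (array([286.8, 212.4]), array([307.1, 235.5]))
```

```bash
python3 -c "
from cell import manip
print(manip.finish_job())"
```

```text
the job is handed in; nothing more can be done
None
```

The job is handed in at about 15 s of the 64 s allowed: the spacer sits over the joint hole within about 2 mm, the long pin is down through it and both bars with its head on the spacer, the short pin is still in the rack, and the gripper is clear.

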